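# Tip the glass lid forward, catch it on the fingers and lower it shut

## Robot

A 6-joint arm with a two-finger parallel gripper is mounted at the origin on a cart in front of the work surface, level with it; the furniture and walls round the work are solid. World frame = base frame: x ahead of the robot, y to its left, z up, the work surface at z = 0. Lengths are in m, angles in rad, forces in N, time in s.
With the tool pointing down it reaches from about 0.225 to 0.875 m from the base axis. Payload 3.4 kg.
Tool frame: the origin (TCP) lies midway between the tips of the shut fingers; the grasp point (between the pads) lies 19 mm behind it; x points along the fingers, z is the direction in which the jaws open and shut, and the axes are right-handed (so a half turn about x gives the same grasp; the last joint's range is limited). The gripper opens to 85 mm and grips with 20 to 120 N. Pads are 22 mm wide; open, the fingers measure 114 mm over their backs; the gripper's body (76 mm by 85 mm) begins 54 mm behind the grasp point. The pads swing forward as they close: fully open they stand 13 mm farther back than shut.
Start: joints at [-1.347, 0.276, 1.505, -0, 1.361, -0.121], TCP at [0.194, -0.541, 0.231] pointing down, gripper open.
Joint ranges: [-2.89, 2.89], [-0.75, 2.08], [0.22, 2.7], [-1.18, 4.32], [0.11, 2.71], [-2.7, 2.7]. Speed limits (rad/s): [2.57, 2.57, 3.14, 3.14, 3.14, 3.14].

## Interface

Orientations are given as a unit quaternion [w, x, y, z].
In Python, from rig import manip, eyes gives the robot as it stands. The module is installed in compiled form; this text tells all that it offers.
- The arm moves only by the shell command python3 -m crank 'ROWS' [FORCE]. ROWS is JSON, a list of rows, each a list of 7 numbers: the shift along the tool's x, y, z in cm, then the turn, a rotation vector about the tool's x, y, z in degrees, then the finger opening in cm, from 0 to 8.54. A call has 1 to 5 rows; each row is the pose to reach, as a shift and turn from the pose commanded when the call began, along the tool's axes at that moment; what a row does not reach only later rows make up. A row lasts 1/8 s, in which the tool goes at most 62.5 mm and 10.7 degrees, less where a joint would pass 70% of its speed; a pose out of reach is approached as far as the arm can. A call with a gripper value outside its range is refused whole. The fingers move at their own pace and stop on an object; FORCE is the grip in N (left out, the last holds). Time passes only in rows, so rows that repeat a pose let the fingers close. It gives the time, the measured TCP pose, the force and the opening at its end, in the units of the state.
- manip.get_state(): the state, without advancing time (a new reading comes with each control period).
- eyes.get_image(name): name is "side" or "top"; returns a dict with "color" (400x640x3 uint8, blue, green, red), "z_map" (400x640 float32, m along the optical axis (not along the pixel's ray), 0 where there is no reading), "vertical_fov" (degrees; the focal length in pixels is half the picture's height over the tangent of half this angle, whatever the lens; pixels are square), "cx", "cy" (the principal point, pixels), "eye" and "attitude" of the camera in the world. Camera axes: x right, y up, looking along -z (the intrinsics and any distortion apply to the point x, -y, -z); pixel columns grow to the right and rows downward; lengths in m; the calibration is good to about 2 mm. A picture is of the moment at which its call begins.
- manip.sign_off(): hands the job in, once; it reports no verdict.
The state is a dict: "clock": time; "qpos": joint angles; "qd": joint speeds; "effort": joint torques, N m; "position": TCP position; "ee_rot": TCP orientation; "contact_force": force on the tool from outside, world axes, zero at the start; "moment": the same for the moment, N m; "width": finger opening in m.
Only numpy, scipy, OpenCV 4.12 (cv2) and the standard library are available. Lean on these libraries where they do the work, as an engineer would, in place of code of your own. Each camera call takes 0.05 s, during which the arm holds its last target.

## Task

The leaded-glass lid of the wooden sample case leans open, a little past upright. Tip it forward from behind with the fingertips, catch it from below on the back of the fingers as it falls, and ease it down by its lip until it is fully shut, without a bang or a hard knock that could crack the glass. Do not grip the lid, do not shove or lift the case, and leave the things in it and around it where they are.

Things in the scene. Friction and masses are not known exactly. Their poses are not given: they have to be found in the camera images.
- sample_case: Open wooden case for glass samples, 160 mm deep (x), 200 mm wide (y), 80 mm high, about 3 kg with its lid, loose on the bench. Origin: centre of its underside. Its x axis points from the front wall (below the lid's lip when shut) to the rear wall (hinges), z up; the front faces roughly to the robot's right. One half holds glass slips, the other a reel and a block.
- lid (a joint): Lid angle, rad: 0 = shut on the rim, 1.57 = upright, 1.83 = leaning back on the hinge stop, where it starts. The lid, 0.5 kg, 14 mm thick, falls once tipped forward past upright. Worn damped hinges slow it: 0.2 rad/s at 0.3 rad past upright, growing to 0.65 to 0.95 near the rim, 2 to 3.5 s in all, still a bang. They resist quick motion: 3 N at the lip for 1 rad/s.
- lid_hinge (a point): Middle of the hinge line, fixed to the case: 83 mm behind the case's centre and 80 mm above the bench. The hinge line runs along the case's y axis; the lid's underside passes through it.
- lip_edge (a point): Middle of the front edge of the lid's lip, half way through its thickness (7 mm above the lid's underside), moving with the lid, 193 mm from the hinge line. The lip is a tongue 120 mm wide that sticks out 30 mm past the front wall, with nothing below it when the lid is shut except the bench, 80 mm lower.
- lid_top: Upper layer of the lid, 8 mm thick: dark wooden frame with lip, and the leaded glass. It is the outer face, the rear one while the lid leans open. Origin on the hinge line; in the lid's frame x points from the lip to the hinge line, z from the underside to the outer face.
- lid_under: Lower layer of the lid, 6 mm thick: pale wooden frame with lip. It is the face that comes down on the rim, the front one while the lid leans open. Origin and axes as lid_top.
- solder_reel: blue solder reel, 60 mm across and 30 mm tall, standing in the open half of the case; origin at the centre of its underside
- setting_block: small beech block, 32x60x22 mm, lying in the open half of the case; origin at the centre of its underside
- fid: wooden fid, a flat round-ended stick, 22x157x10 mm, lying on the bench beyond the case; origin under its middle, y along it
- glass_cutter: pencil-shaped glass cutter, 14x145x14 mm, lying on the drawing in front of the robot, to the right of the case; origin under its middle, y along it
- marker: black and white marker pen, 14x136x14 mm, lying on the drawing to the right of the case; origin under its middle, y along it
- eraser: eraser in a sleeve, 19x42x12 mm, lying on the drawing to the right of the case; origin under its middle
- lead_brush: wooden brush, 24x130x26 mm, standing on its bristles on the bench to the left of the case; origin under its middle, y along it

How it is judged:
By the outcome, as a careful person would: the job done as asked, in the order asked, and still so for the second after the job is handed in, with the robot touching nothing.
It also fails if it takes over 51 s, if anything falls off the work surface, if the arm or the gripper's body presses on something with over 40 N, if the wrist force passes 120 N, or if a joint passes its speed limit or range.

## Working session

There is one attempt and no reset: what is moved stays moved. The work goes in short steps, Python scripts to look and compute and a shell command to move; the robot and the scene stay as the last step left them, time stands still between calls to the robot, and variables do not carry over. Pictures are saved under pics/ and viewed, and the job is handed in when it is done.

```bash
mkdir -p pics; ls
cat > h.py <<'E'
import numpy as np,cv2
from rig import manip,eyes
from scipy.spatial.transform import Rotation as R
E
python3 - <<'E'
from h import *
print(manip.get_state())
for n in ("side","top"):
    d=eyes.get_image(n); cv2.imwrite(f"pics/{n}0.png",d["color"])
    print({k:v for k,v in d.items() if k not in("color","z_map")})
    np.savez(f"{n}0.npz",**{k:np.array(v) for k,v in d.items()})
E
```

```text
pics
{'clock': 0.0, 'qpos': array([-1.34697943e+00,  2.76588695e-01,  1.50612247e+00,  3.39468199e-05,
        1.36066824e+00, -1.20988957e-01]), 'qd': array([-0.00085874,  0.00075791, -0.00218247, -0.00085971,  0.00024534,
       -0.00013532]), 'effort': array([ 1.14975624e-03, -4.16772652e+01, -2.45803034e+01, -2.80065865e-05,
        1.10592420e-02,  2.80722850e-05]), 'position': array([ 0.19425617, -0.54064983,  0.23044753]), 'ee_rot': array([ 0.5778999 ,  0.40724637,  0.57882228, -0.40638266]), 'contact_force': array([ 0.55085952, -0.56088386, -0.20659976]), 'moment': array([0.01722233, 0.00976897, 0.0140358 ]), 'width': 0.08532768626014388}
{'vertical_fov': 42.41424179714494, 'cx': 314.1215534843354, 'cy': 189.1252549141423, 'eye': array([ 0.62344143, -1.21901261,  0.57916569]), 'attitude': array([0.83116937, 0.55563416, 0.01030169, 0.01794547])}
{'vertical_fov': 46.42801387910819, 'cx': 309.9839279893833, 'cy': 201.52736213138041, 'eye': array([0.34276554, 0.01785126, 1.2267271 ]), 'attitude': array([-0.65706418, -0.06790889,  0.07665352,  0.74684622])}
```

View pics/side0.png

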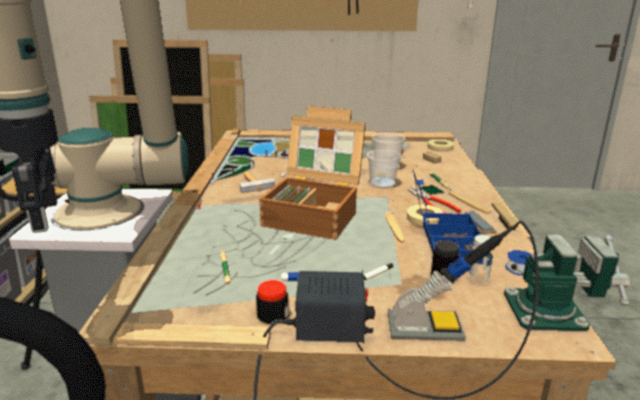

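View pics/top0.png

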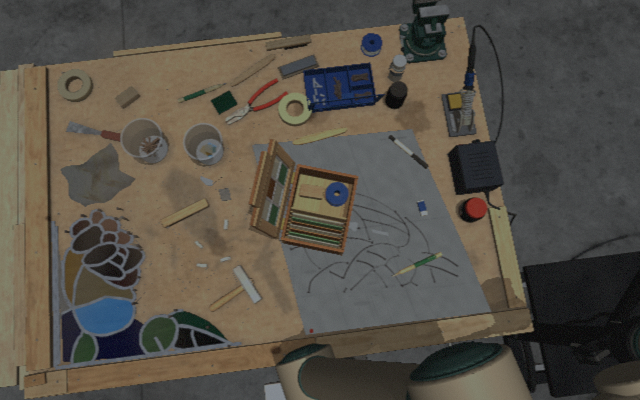

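The side view shows the case at about (310,205) with its lid open at (325,150). The top view shows the case at (320,208) with the lid at (270,190), and the front faces image right (-y).

```bash
cat >> h.py <<'E'
def cloud(d):
    z=np.array(d["z_map"]);H,W=z.shape
    f=H/2/np.tan(np.radians(float(d["vertical_fov"]))/2)
    v,u=np.mgrid[0:H,0:W].astype(float)
    P=np.stack([(u-d["cx"])/f*z,-(v-d["cy"])/f*z,-z],-1)
    q=np.array(d["attitude"]);Rm=R.from_quat(q[[1,2,3,0]]).as_matrix()
    P=P@Rm.T+np.array(d["eye"]); P[z==0]=np.nan
    return P
def proj(d,X):
    f=200/np.tan(np.radians(float(d["vertical_fov"]))/2)
    q=np.array(d["attitude"]);Rm=R.from_quat(q[[1,2,3,0]]).as_matrix()
    c=(np.atleast_2d(X)-np.array(d["eye"]))@Rm
    return np.stack([d["cx"]+f*c[:,0]/-c[:,2],d["cy"]-f*c[:,1]/-c[:,2]],-1)
E
python3 - <<'E'
from h import *
for n,c in (("side",(240,100,150,150)),("top",(240,130,130,130))):
    d=dict(np.load(f"{n}0.npz")); P=cloud(d)
    x,y,w,h=c
    cv2.imwrite(f"pics/{n}0c.png",cv2.resize(d["color"][y:y+h,x:x+w],None,fx=4,fy=4,interpolation=cv2.INTER_CUBIC))
    # table check
    for (u,v) in ([(200,250),(300,250),(380,350),(150,150)] if n=="side" else [(100,90),(230,270),(420,300),(180,260),(480,200)]):
        print(n,u,v,P[v,u].round(4))
    zz=P[...,2]; 
    m=(zz>.07)&(zz<.30)&(P[...,0]>.2)&(P[...,0]<.75)&(abs(P[...,1])<.35)
    print(m.sum(), np.nanmin(P[m],0),np.nanmax(P[m],0))
E
```

```text
side 200 250 [ 0.323  -0.1995  0.0019]
side 300 250 [ 0.5503 -0.1885  0.0016]
side 380 350 [ 7.068e-01 -5.189e-01 -7.000e-04]
side 150 150 [ 0.1661 -0.0147  0.1777]
7800 [ 0.20002923 -0.1448881   0.07000404] [0.74930716 0.2837895  0.29973679]
top 100 90 [ 0.9934  0.5359 -0.0037]
top 230 270 [0.4417 0.2161 0.001 ]
top 420 300 [ 0.3033 -0.2614  0.001 ]
top 180 260 [0.4841 0.3434 0.0015]
top 480 200 [ 0.532  -0.4434  0.0613]
5225 [ 0.20003792 -0.13925099  0.07006803] [0.7496243  0.28762136 0.29994716]
```

```bash
ls pics
```

```text
side0.png
side0c.png
top0.png
top0c.png
```

View pics/side0c.png

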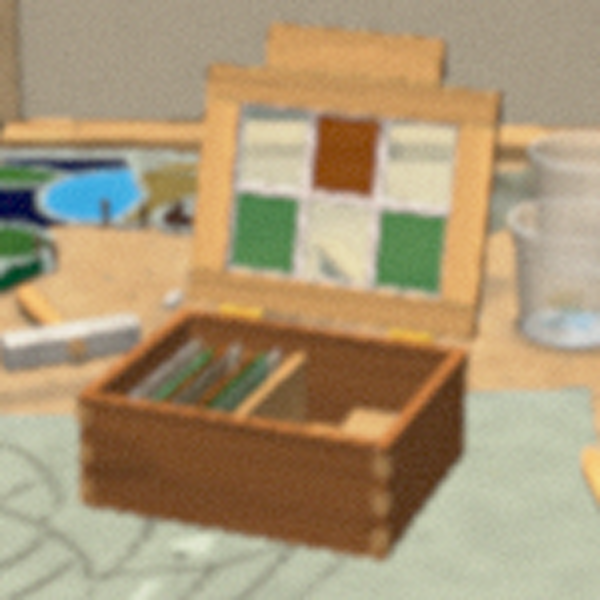

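View pics/top0c.png

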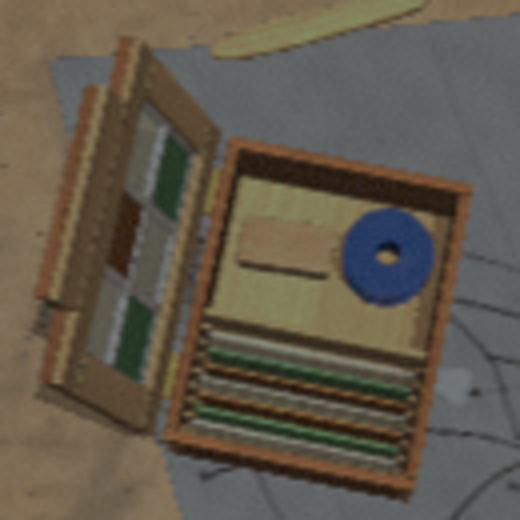

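The enlarged crops show the rim corners clearly. In the top crop they are at about (235,140), (470,187), (410,492) and (172,440). I'll fit the case pose by projecting its model into the pictures.

```bash
cat >> h.py <<'E'
def ray(d,uv,z):
    f=200/np.tan(np.radians(float(d["vertical_fov"]))/2)
    q=np.array(d["attitude"]);Rm=R.from_quat(q[[1,2,3,0]]).as_matrix()
    uv=np.atleast_2d(np.array(uv,float))
    r=np.stack([(uv[:,0]-d["cx"])/f,-(uv[:,1]-d["cy"])/f,-np.ones(len(uv))],-1)@Rm.T
    e=np.array(d["eye"]); return e+r*((z-e[2])/r[:,2])[:,None]
E
python3 - <<'E'
from h import *
d=dict(np.load("top0.npz"))
uv=np.array([(235,140),(470,187),(410,492),(172,440)])/4.+[240,130]-.4
X=ray(d,uv,.08);print(X.round(4)); c=X.mean(0); print("c",c)
ex=(X[0]+X[3]-X[1]-X[2]); ey=(X[3]+X[2]-X[0]-X[1])
print(np.linalg.norm(ex)/2,np.linalg.norm(ey)/2,np.degrees(np.arctan2(ex[1],ex[0])),np.degrees(np.arctan2(ey[1],ey[0])))
d=dict(np.load("side0.npz"))
# front-top corners and bottom corners of the case
uv=np.array([(83,400),(383,445)])/4.+[240,100]-.4
print(ray(d,uv,.08).round(4))
uv=np.array([(85,500),(380,555)])/4.+[240,100]-.4
print(ray(d,uv,.0).round(4))
# depth-plane fits: rim
for n in("side","top"):
    d=dict(np.load(f"{n}0.npz"));P=cloud(d).reshape(-1,3)
    yaw=np.radians(np.degrees(np.arctan2(ex[1],ex[0]))); e=np.array([np.cos(yaw),np.sin(yaw)]);g=np.array([-e[1],e[0]])
    L=(P[:,:2]-c[:2]); a=L@e;b=L@g
    m=(P[:,2]>.1)&(P[:,2]<.30)&(abs(b)<.12)&(a>.05)&(a<.2)
    A=np.c_[P[m][:,2],b[m],np.ones(m.sum())]
    s=np.linalg.lstsq(A,a[m],rcond=None)[0]; r=a[m]-A@s
    k=abs(r)<.02; s=np.linalg.lstsq(A[k],a[m][k],rcond=None)[0]; r=a[m][k]-A[k]@s
    print(n,m.sum(),s,r.std(),"a at z=.08:",s@[.08,0,1],"ang",90+np.degrees(np.arctan(s[0])),b[m].min(),b[m].max(),P[m][:,2].max())
E
```

```text
[[ 0.6789  0.0055  0.08  ]
 [ 0.6291 -0.1388  0.08  ]
 [ 0.4424 -0.0736  0.08  ]
 [ 0.4929  0.0676  0.08  ]]
c [ 0.56084019 -0.03483514  0.08      ]
0.15127539512180005 0.1968760204955713 70.64716583663454 161.1506547775325
[[ 0.4482 -0.0859  0.08  ]
 [ 0.6292 -0.1418  0.08  ]]
[[ 0.4429 -0.0603  0.    ]
 [ 0.6288 -0.1253  0.    ]]
side 4513 [ 0.23192758 -0.00396863  0.07300296] 0.004134489224938113 a at z=.08: 0.09155716621466108 ang 103.05761359538003 -0.10409755796434382 0.09892304648370659 0.26680060633559255
top 2766 [ 0.25567694 -0.00467433  0.07051181] 0.003829718859308 a at z=.08: 0.09096596351307067 ang 104.34196352379047 -0.10150509655857082 0.09920004385698541 0.2703077606723615
```

Run:
```python
from h import *
c=np.array([.5608,-.0348]);yaw=np.radians(70.9); e=np.array([np.cos(yaw),np.sin(yaw)]);g=np.array([-e[1],e[0]])
def fit(P,m,col,others):
    A=np.c_[P[:,others][m],np.ones(m.sum())];t=P[m][:,col]
    k=np.ones(len(t),bool)
    for _ in range(8):
        s=np.linalg.lstsq(A[k],t[k],rcond=None)[0]; r=t-A@s; k=abs(r-np.median(r[k]))<max(.002,2*r[k].std())
    return s,r[k].std(),k.sum()
for n in("side","top"):
    d=dict(np.load(f"{n}0.npz"));P=cloud(d).reshape(-1,3)
    L=np.c_[(P[:,:2]-c)@e,(P[:,:2]-c)@g,P[:,2]]
    m=(L[:,2]>.015)&(L[:,2]<.07)&(abs(L[:,1])<.095)&(abs(L[:,0]+.08)<.02)
    print(n,"front wall",m.sum(),fit(L,m,0,[1,2]) if m.sum()>20 else "")
    # robot-side? left wall b: far/near side
    for s in(-1,1):
        m=(L[:,2]>.015)&(L[:,2]<.07)&(abs(L[:,0])<.07)&(abs(L[:,1]-s*.1)<.012)
        print(n,"end wall",s,m.sum(),fit(L,m,1,[0,2]) if m.sum()>20 else "")
    m=(abs(L[:,2]-.08)<.006)&(abs(L[:,0])<.1)&(abs(L[:,1])<.115)
    q=L[m];print(n,"rim",m.sum(),np.percentile(q,[0,2,98,100],axis=0).round(4).tolist(),np.median(q[:,2]))
    # lid frame border (outer 15mm)
    u=np.hypot(L[:,0]-.083,L[:,2]-.08)
    m=(L[:,2]>.1)&(L[:,0]>.06)&(L[:,0]<.16)&(abs(L[:,1])>.08)&(abs(L[:,1])<.098)&(u<.16)
    s=fit(L,m,0,[1,2]);print(n,"lidframe",s,"a@.08",s[0]@[0,.08,1],"ang",90+np.degrees(np.arctan(s[0][1])))
    m=(L[:,2]>.1)&(L[:,0]>.06)&(L[:,0]<.2)&(abs(L[:,1])<.12)
    u=u[m];print(n,"u max",np.percentile(u,[95,99,99.8,100]),np.percentile(L[m][:,1],[0,1,99,100]))
```

```text
side front wall 1492 (array([-0.00177419, -0.00055376, -0.07850367]), np.float64(0.0014477099668083406), np.int64(1286))
side end wall -1 353 (array([ 0.00073743,  0.00032541, -0.1028583 ]), np.float64(0.0006343552285996229), np.int64(351))
side end wall 1 76 (array([ 0.00068892, -0.08185271,  0.0946855 ]), np.float64(0.0008494054350881063), np.int64(75))
side rim 827 [[-0.0838, -0.1043, 0.074], [-0.0814, -0.1033, 0.0743], [0.0882, 0.0945, 0.0855], [0.0985, 0.0974, 0.0859]] 0.07883222986331695
side lidframe (array([-0.00120367,  0.26663171,  0.06330434]), np.float64(0.0023421567720932706), np.int64(622)) a@.08 0.0846348793543204 ang 104.92954723052495
side u max [0.17997692 0.19016589 0.19220221 0.19280034] [-0.1045716  -0.10276418  0.09431337  0.09833779]
top front wall 183 (array([ 0.0086168 , -0.01556852, -0.06732742]), np.float64(0.0011122189717942602), np.int64(104))
top end wall -1 294 (array([ 0.00209738,  0.00026569, -0.09380031]), np.float64(0.0005954775795236031), np.int64(291))
top end wall 1 127 (array([0.00013467, 0.0012611 , 0.09811635]), np.float64(0.00025502870801679675), np.int64(127))
top rim 985 [[-0.0774, -0.1024, 0.074], [-0.0765, -0.1007, 0.0745], [0.0873, 0.0981, 0.0848], [0.0933, 0.0988, 0.086]] 0.07934202785357902
top lidframe (array([-0.0016385 ,  0.26343422,  0.06504533]), np.float64(0.0007435735506613494), np.int64(332)) a@.08 0.08612007201869276 ang 104.75836849177546
top u max [0.19360089 0.19551013 0.19691289 0.19776597] [-0.10212582 -0.09900779  0.09796624  0.09868577]
```

```bash
cat >> h.py <<'E'
C=np.array([.5634,-.0336]);YAW=np.radians(70.9)
e=np.array([np.cos(YAW),np.sin(YAW),0]);g=np.array([-e[1],e[0],0]);Z=np.array([0,0,1.])
def W(a,b,z): return np.r_[C,0]+a*e+b*g+z*Z
def case(p): v=np.array(p)-np.r_[C,0]; return np.array([v@e,v@g,v[2]])
def pose(s): q=s["ee_rot"];return np.array(s["position"]),R.from_quat(np.array(q)[[1,2,3,0]])
def target(a,b,z,psi,flip=1):
    "fingers point toward +e and down by psi deg; flip*tool z = back normal toward lid"
    p=np.radians(psi); x=e*np.cos(p)-Z*np.sin(p); zz=(e*np.sin(p)+Z*np.cos(p))*flip
    return W(a,b,z),R.from_matrix(np.c_[x,np.cross(zz,x),zz])
def row(P0,R0,P1,R1):
    return np.r_[R0.inv().apply(P1-P0)*100,np.degrees((R0.inv()*R1).as_rotvec())].round(2)
E
python3 - <<'E'
from h import *
s=manip.get_state();P,r=pose(s);print(r.as_matrix().round(3),case(P))
for f in(1,-1): print(f,row(P,r,*target(.18,0,.33,90,f)))
E
```

```text
[[-0.     0.941  0.338]
 [ 0.002  0.338 -0.941]
 [-1.     0.    -0.002]] [-0.59998583  0.18288732  0.23051553]
1 [-9.8500e+00  6.3180e+01 -4.9280e+01 -1.4114e+02 -3.0000e-02 -1.2000e-01]
-1 [-9.850e+00  6.318e+01 -4.928e+01  3.886e+01 -9.000e-02  2.000e-02]
```

```bash
python3 -m crank '[[-2,4.2,-3.3,-9.4,0,0,0],[-4,8.4,-6.6,-18.8,0,0,0],[-6,12.6,-9.9,-28.2,0,0,0],[-8,16.8,-13.2,-37.6,0,0,0],[-10,21,-16.5,-47,0,0,0]]'
cat > next.py <<'E'
from h import *
import sys
s=manip.get_state();P,r=pose(s);print("t",s["clock"],"case",case(P).round(4),"q",s["qpos"].round(3),"F",s["contact_force"].round(2),"w",s["width"])
with open("log.txt","a") as f: f.write(repr((s["qpos"].tolist(),P.tolist(),list(map(float,s["ee_rot"]))))+"\n")
for k in sys.argv[1:]:
    v=list(map(float,k.split(",")));print(v,row(P,r,*target(*v)))
E
python3 next.py .18,0,.33,90
```

```text
clock: 0.72
position: [0.3368, -0.3132, 0.3316]
ee_rot: [0.693, 0.141, 0.693, -0.141]
contact_force: [1.3, 0.7, -0.2]
width: -0.0
t 0.725 case [-0.3384  0.1227  0.3316] q [-0.901  0.056  1.537  0.     1.55  -0.5  ] F [ 1.29  0.74 -0.2 ] w -3.055030267262463e-05
[0.18, 0.0, 0.33, 90.0] [ 1.800e-01  5.254e+01  8.750e+00 -9.386e+01  1.000e-02 -2.000e-02]
```

```bash
python3 -m crank '[[0,5.3,0.9,-9.4,0,0,0],[0,10.5,1.8,-18.8,0,0,0],[0,15.8,2.6,-28.2,0,0,0],[0,21,3.5,-37.6,0,0,0],[0,26.2,4.4,-47,0,0,0]]'
python3 next.py .18,0,.33,90
```

```text
clock: 1.35
position: [0.4806, -0.0899, 0.331]
ee_rot: [0.691, -0.147, 0.692, 0.147]
contact_force: [-0.1, -0.8, -0.9]
width: -0.0004
t 1.35 case [-0.0803  0.0599  0.331 ] q [-0.327  0.102  1.486 -0.     1.554 -0.747] F [-0.05 -0.83 -0.87] w -0.0003901234310134543
[0.18, 0.0, 0.33, 90.0] [ 9.000e-02  1.489e+01  2.218e+01 -4.683e+01 -2.000e-02 -1.000e-02]
```

```bash
python3 -m crank '[[0,3,4.5,-9.4,0,0,0],[0,6,9,-18.8,0,0,0],[0,9,13.5,-28.2,0,0,0],[0,12,18,-37.6,0,0,0],[0,14.9,22.6,-46.8,0,0,0]]'
python3 next.py .185,0,.24,90
python3 - <<'E'
from h import *
for n in("side","top"):
    d=eyes.get_image(n);cv2.imwrite(f"pics/{n}1.png",d["color"])
E
```

```text
clock: 1.98
position: [0.6274, 0.1375, 0.3308]
ee_rot: [0.576, -0.41, 0.576, 0.41]
contact_force: [0.5, -0.3, 0.5]
width: -0.0001
t 1.975 case [ 0.1826 -0.0045  0.3308] q [ 0.108  0.348  1.159 -0.     1.635 -1.129] F [ 0.46 -0.28  0.45] w -0.000122537193220485
[0.185, 0.0, 0.24, 90.0] [ 9.08  0.45  0.24 -0.03 -0.04 -0.03]
```

View pics/side1.png

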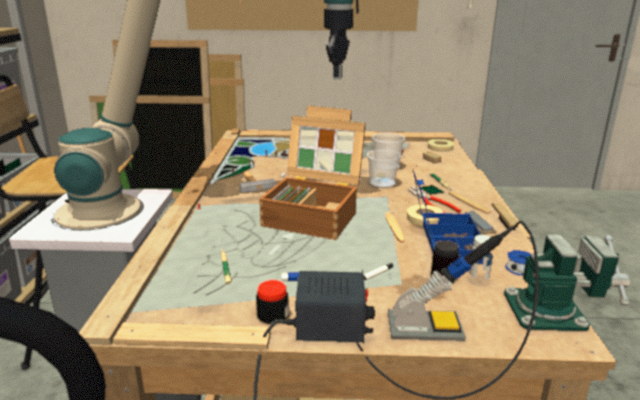

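View pics/top1.png

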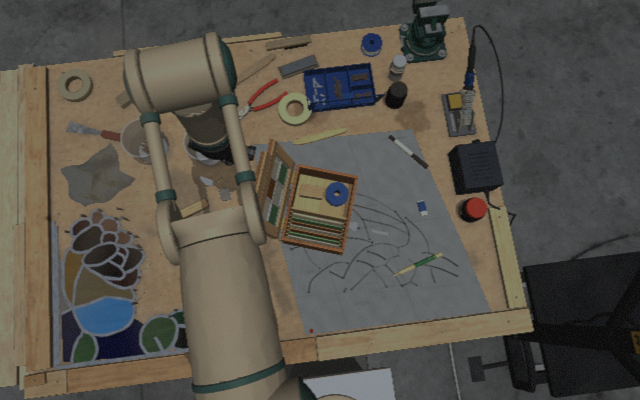

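The fingers are at (337,70) in the side view, above and behind the lip at (330,108). Before tipping the lid, I'll rehearse the catch pose in front of the case to check reach.

Run:
```python
from h import *
s=manip.get_state();P,r=pose(s)
for v in((.115,0,.335,90),(.05,0,.335,90),(-.01,0,.335,82),(-.07,0,.33,74),(-.13,0,.32,66)): print(v,row(P,r,*target(*v)))
d=eyes.get_image("side");print(proj(d,P))
```

```text
(0.115, 0, 0.335, 90) [-0.62  0.5  -7.1   0.02  0.11 -0.11]
(0.05, 0, 0.335, 90) [ -0.63   0.5  -13.6    0.02   0.11  -0.11]
(-0.01, 0, 0.335, 82) [ -0.64   0.5  -19.6    0.02  -7.89  -0.11]
(-0.07, 0, 0.33, 74) [-1.500e-01  5.100e-01 -2.560e+01  1.000e-02 -1.589e+01 -1.100e-01]
(-0.13, 0, 0.32, 66) [  0.83   0.51 -31.6   -0.   -23.89  -0.11]
[[337.36619287  79.26204508]]
```

```bash
python3 -m crank '[[-0.5,0.5,-6.2,0,0,0,0],[-0.5,0.5,-12.4,0,0,0,0],[-0.5,0.5,-18.6,0,-8,0,0],[0,0.5,-24.8,0,-16,0,0],[0.8,0.5,-31,0,-24,0,0]]'
python3 next.py -.155,0,.26,54 -.15,0,.2,44 -.14,0,.14,36 -.13,0,.09,30 -.12,0,.07,30
```

```text
clock: 2.75
position: [0.5172, -0.1567, 0.3245]
ee_rot: [0.686, -0.315, 0.443, 0.483]
contact_force: [1.6, -1.5, -0.0]
width: -0.0001
t 2.75 case [-0.1314  0.0034  0.3245] q [-0.693  0.214  1.44   0.397  1.632 -1.928] F [ 1.61 -1.47 -0.05] w -7.562095999133228e-05
[-0.155, 0.0, 0.26, 54.0] [  4.92  -0.33  -4.79  -0.29 -11.83   0.42]
[-0.15, 0.0, 0.2, 44.0] [ 10.6   -0.31  -6.79  -0.25 -21.83   0.44]
[-0.14, 0.0, 0.14, 36.0] [ 16.48  -0.28  -8.33  -0.22 -29.83   0.46]
[-0.13, 0.0, 0.09, 30.0] [ 21.45  -0.25  -9.47  -0.2  -35.83   0.47]
[-0.12, 0.0, 0.07, 30.0] [ 23.69  -0.23  -9.37  -0.2  -35.83   0.47]
```

```bash
python3 -m crank '[[4.9,-0.3,-4.8,0,-10,0,0],[10.6,-0.3,-6.8,0,-20,0,0],[16.5,-0.3,-8.3,0,-29,0,0],[21.5,-0.3,-9.5,0,-36,0,0],[23.7,-0.3,-9.4,0,-36,0,0]]'
python3 next.py -.12,0,.07,30 -.12,0,.07,20
```

```text
clock: 3.38
position: [0.5226, -0.1462, 0.0629]
ee_rot: [0.789, -0.143, 0.213, 0.558]
contact_force: [0.1, 0.6, 0.8]
width: -0.0001
t 3.375 case [-0.1198  0.0017  0.0629] q [-0.931  0.7    1.807  0.81   1.459 -2.611] F [0.12 0.56 0.82] w -0.00010282252316945676
[-0.12, 0.0, 0.07, 30.0] [-0.37 -0.16  0.6  -0.85  0.28  0.19]
[-0.12, 0.0, 0.07, 20.0] [-0.37 -0.16  0.6  -0.83 -9.72  0.26]
```

```bash
python3 - <<'E'
from h import *
d=eyes.get_image("side");cv2.imwrite("pics/side2.png",cv2.resize(d["color"][40:300,150:470],None,fx=2.4,fy=2.2))
E
python3 next.py -.135,0,.12,40 -.15,0,.20,50 -.13,0,.29,65 -.10,0,.335,80 -.05,0,.335,90
```

```text
t 3.425 case [-0.1182  0.0022  0.0632] q [-0.928  0.698  1.809  0.81   1.458 -2.611] F [-0.03  0.99 -0.99] w -0.0002284508472281146
[-0.135, 0.0, 0.12, 40.0] [-4.28 -0.17  4.1  -0.8  10.25  0.03]
[-0.15, 0.0, 0.2, 50.0] [-9.55 -0.09 10.3  -0.8  20.25 -0.04]
[-0.13, 0.0, 0.29, 65.0] [-1.228e+01  3.000e-02  1.911e+01 -7.900e-01  3.525e+01 -1.500e-01]
[-0.1, 0.0, 0.335, 80.0] [-11.91   0.1   24.5   -0.78  50.25  -0.26]
[-0.05, 0.0, 0.335, 90.0] [-7.57  0.14 26.98 -0.77 60.25 -0.33]
```

View pics/side2.png

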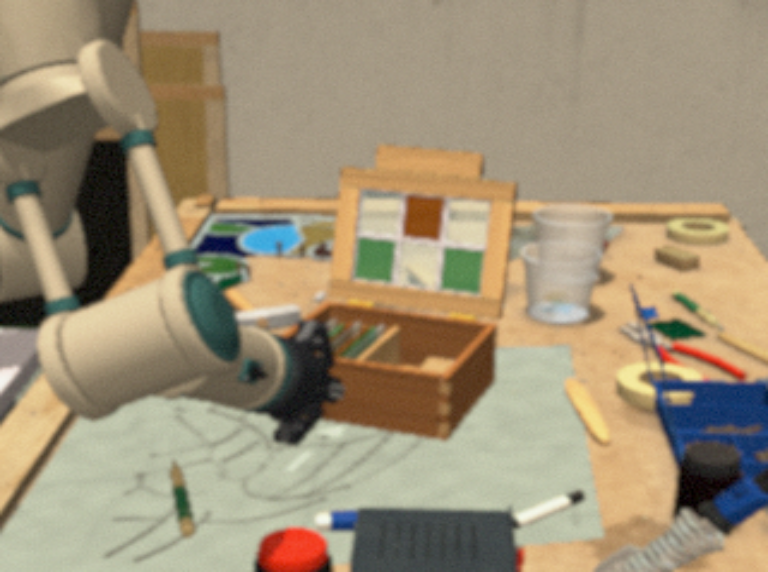

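The tip stands in front of the case's front wall and the pose is reachable, but q6 sits near its limit. I'll use the tool turned half a turn for the real run. Now lifting back, with roll on the way.

```bash
python3 -m crank '[[-4.3,-0.1,4.1,0,10,0,0],[-8.5,-0.1,9.3,0,20,0,0],[-11.2,0,14.5,0,30,0,0],[-12.2,0,19,0,40,0,0],[-11.9,0,24,0,50,0,0]]'
python3 next.py -.10,0,.335,90,1
```

```text
clock: 4.05
position: [0.5297, -0.1309, 0.3408]
ee_rot: [0.626, -0.373, 0.527, 0.438]
contact_force: [1.0, -0.6, -0.9]
width: 0.0002
t 4.05 case [-0.103   0.      0.3408] q [-0.483  0.182  1.378  0.167  1.598 -1.706] F [ 1.02 -0.59 -0.85] w 0.00024882922724277576
[-0.1, 0.0, 0.335, 90.0, 1.0] [ 0.62  0.    0.2  -0.62  9.59  0.44]
```

```bash
python3 -m crank '[[0.6,0,0.2,-0.6,9.6,0.4,0]]'
python3 -m crank '[[0,0,2,10.5,0,0,0],[0,0,4,21,0,0,0],[0,0,6,31.5,0,0,0],[0,0,8,42,0,0,0],[0,0,10,52.5,0,0,0]]'
python3 next.py .185,0,.335,90,-1
```

```text
clock: 4.18
position: [0.5325, -0.1267, 0.3384]
ee_rot: [0.577, -0.414, 0.573, 0.409]
contact_force: [-0.3, 0.2, -1.8]
width: 0.0
clock: 4.8
position: [0.5628, -0.0323, 0.3328]
ee_rot: [0.698, -0.109, 0.698, 0.115]
contact_force: [0.2, -0.7, -0.3]
width: -0.0003
t 4.8 case [0.001  0.001  0.3328] q [-0.185  0.222  1.334  0.007  1.59  -0.503] F [ 0.17 -0.67 -0.31] w -0.00030105817477752903
[0.185, 0.0, 0.335, 90.0, -1.0] [-1.0000e-01  1.4570e+01  1.1230e+01  1.2732e+02 -4.8000e-01 -2.8000e-01]
```

```bash
python3 -m crank '[[0,1.5,1.2,10.5,0,0,0],[0,3,2.4,21,0,0,0],[0,4.5,3.6,31.5,0,0,0],[0,6,4.8,42,0,0,0],[0,7.5,6,52.5,0,0,0]]'
python3 next.py .185,0,.335,90,-1
```

```text
clock: 5.42
position: [0.5958, 0.0576, 0.3335]
ee_rot: [0.674, 0.211, 0.677, -0.206]
contact_force: [0.7, 1.0, -0.2]
width: 0.0002
t 5.425 case [ 0.0968 -0.0008  0.3335] q [-0.025  0.276  1.257  0.008  1.61   0.574] F [ 0.75  1.   -0.21] w 0.00018380237761033848
[0.185, 0.0, 0.335, 90.0, -1.0] [-9.000e-02  8.490e+00 -2.380e+00  7.482e+01 -5.000e-01 -5.000e-02]
```

```bash
python3 -m crank '[[0,1.4,-0.4,10.5,0,0,0],[0,2.8,-0.8,21,0,0,0],[0,4.2,-1.2,31.5,0,0,0],[0,5.6,-1.6,42,0,0,0],[0,7,-2,52.5,0,0,0]]'
python3 next.py .185,0,.335,90,-1  .185,0,.24,90,-1
```

```text
clock: 6.05
position: [0.6182, 0.1266, 0.3341]
ee_rot: [0.511, 0.487, 0.516, -0.484]
contact_force: [0.4, -0.3, -0.5]
width: 0.0
t 6.05 case [0.1693 0.0006 0.3341] q [0.087 0.329 1.18  0.008 1.634 1.602] F [ 0.37 -0.29 -0.52] w 2.3693478759263826e-05
[0.185, 0.0, 0.335, 90.0, -1.0] [-0.08  0.66 -1.43 22.32 -0.45  0.17]
[0.185, 0.0, 0.24, 90.0, -1.0] [ 9.42  0.67 -1.35 22.32 -0.45  0.17]
```

```bash
python3 -m crank '[[0,0.5,-1,10.5,0,0,0],[0,0.8,-1.9,22.3,-0.4,0,0],[3,0.8,-1.9,22.3,-0.4,0,0],[7,0.8,-1.8,22.3,-0.4,0,0],[9.6,0.8,-1.8,22.3,-0.4,0,0]]'
python3 next.py .165,0,.24,90,-1 .065,0,.245,90,-1
python3 - <<'E'
from h import *
for n in("side","top"):
    d=eyes.get_image(n);cv2.imwrite(f"pics/{n}3.png",cv2.resize(d["color"][60:260,220:440] if n=="side" else d["color"][100:260,200:380],None,fx=3,fy=3,interpolation=cv2.INTER_CUBIC))
E
```

```text
clock: 6.68
position: [0.6241, 0.1453, 0.2363]
ee_rot: [-0.411, -0.573, -0.413, 0.576]
contact_force: [0.7, 0.1, -0.0]
width: 0.0002
t 6.675 case [0.189  0.0012 0.2363] q [1.190e-01 3.760e-01 1.343e+00 2.000e-03 1.428e+00 2.017e+00] F [ 0.67  0.1  -0.01] w 0.00019163015581570607
[0.165, 0.0, 0.24, 90.0, -1.0] [-0.37  0.1   2.4   0.38  0.04  0.29]
[0.065, 0.0, 0.245, 90.0, -1.0] [-0.86  0.04 12.4   0.38  0.04  0.29]
```

View pics/side3.png

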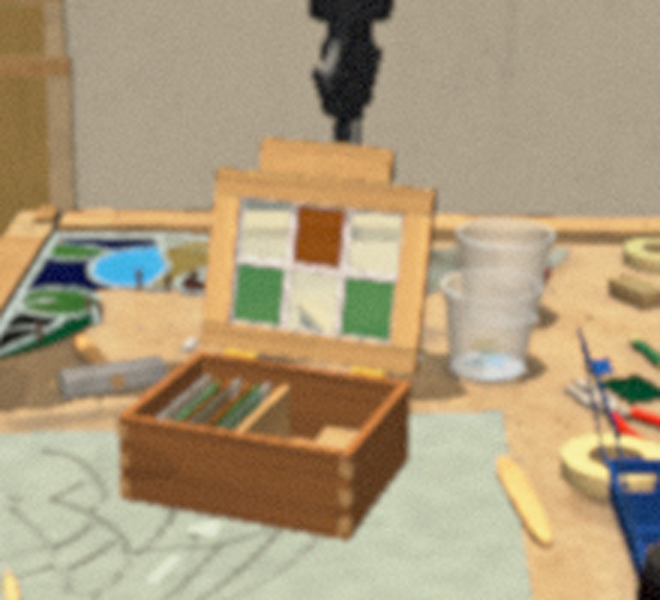

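View pics/top3.png

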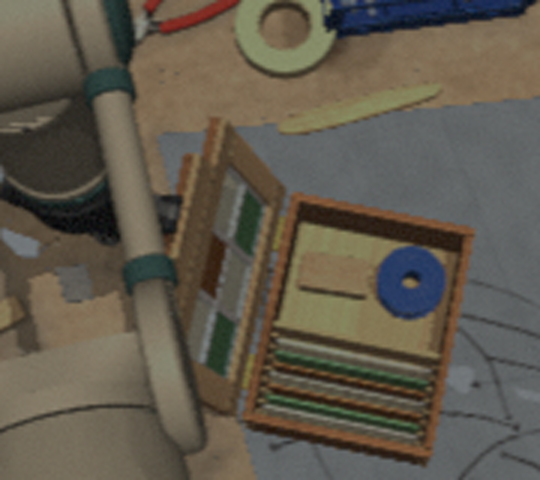

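The side crop shows the fingertips behind the lip at about (347,135), within its width of 260–395. The lid still rests on the stop and nothing else has moved. Now I push slowly.

```bash
python3 -m crank '[[0,0,1.2,0.4,0,0.3,0],[0,0,2.2,0.4,0,0.3,0],[0,0,3.2,0.4,0,0.3,0],[0,0,4.3,0.4,0,0.3,0],[0,0,5.4,0.4,0,0.3,0]]'
python3 next.py .088,0,.24,90,-1
```

```text
clock: 7.4
position: [0.6089, 0.095, 0.237]
ee_rot: [0.411, 0.577, 0.41, -0.575]
contact_force: [1.1, 3.0, 1.5]
width: 0.0004
t 7.4 case [ 0.1364 -0.0009  0.237 ] q [4.200e-02 3.340e-01 1.405e+00 1.000e-03 1.400e+00 1.944e+00] F [1.12 2.98 1.46] w 0.00036412941649583634
[0.088, 0.0, 0.24, 90.0, -1.0] [-0.3  -0.1   4.84  0.09 -0.08 -0.12]
```

```bash
python3 -m crank '[[0,0,1.1,0,0,0,0],[0,0,2.2,0,0,0,0],[0,0,3.3,0,0,0,0],[0,0,4.2,0,0,0,0],[0,0,4.8,0,0,0,0]]'
cat > ang.py <<'E'
from h import *
import sys
def lidang(save=None):
    d=eyes.get_image("side");P=cloud(d).reshape(-1,3)
    L=np.c_[(P-np.r_[C,0])@e,(P-np.r_[C,0])@g,P[:,2]]
    q=L[(abs(L[:,1])<.095)&(L[:,2]>.09)&(L[:,0]<.2)&(L[:,0]>-.13)]
    # vote over angles for points near underside plane
    best=None
    for t in np.arange(0,1.95,.01):
        n=q[:,0:1]*0+1
        x=-(q[:,0]-.083);z=q[:,2]-.08
        r=x*np.cos(t)+z*np.sin(t); h=-x*np.sin(t)+z*np.cos(t)
        m=(r>.02)&(r<.195)&(abs(h)<.004)
        if best is None or m.sum()>best[0]: best=(m.sum(),t)
    if save: cv2.imwrite(save,cv2.resize(d["color"][60:260,200:440],None,fx=3,fy=3,interpolation=cv2.INTER_CUBIC))
    return best
if __name__=="__main__": print("lid",lidang(sys.argv[1] if len(sys.argv)>1 else None))
E
python3 ang.py pics/side4.png; python3 next.py .088,0,.24,90,-1
```

```text
clock: 8.02
position: [0.5925, 0.049, 0.236]
ee_rot: [-0.411, -0.576, -0.41, 0.576]
contact_force: [0.2, 1.3, -0.8]
width: -0.0001
lid (np.int64(2272), np.float64(1.45))
t 8.075 case [ 0.0869 -0.0004  0.236 ] q [-0.035  0.303  1.454 -0.002  1.385  1.869] F [-0.35  0.34 -1.27] w -0.0004667392704107083
[0.088, 0.0, 0.24, 90.0, -1.0] [-0.4  -0.04 -0.11  0.05  0.09  0.01]
```

View pics/side4.png

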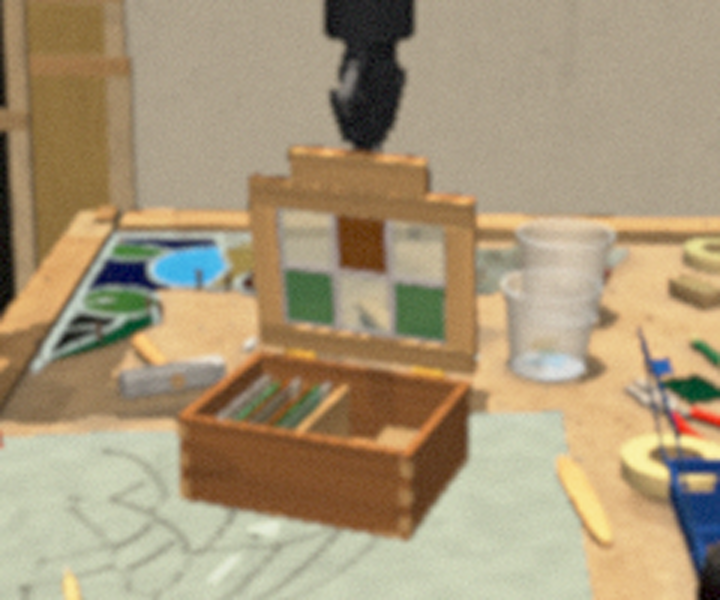

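The lid is at about 1.45 rad, just past upright, and the fingertips touch it at about (365,150). I'll give it a last nudge, lift clear, and go over it to the front.

```bash
python3 -m crank '[[0,0,0.9,0,0,0,0],[-3,0,0.5,0,0,0,0],[-6.5,0,1,0,0,0,0],[-6.7,0,7,0,0,0,0],[-6.7,0,13.2,0,6,0,0]]'
python3 ang.py pics/side5.png; python3 next.py -.11,0,.29,75,-1 -.10,0,.23,72,-1 -.085,0,.2,65,-1 -.07,0,.18,60,-1
```

```text
clock: 8.7
position: [0.5504, -0.0746, 0.3038]
ee_rot: [0.391, 0.605, 0.433, -0.543]
contact_force: [1.0, -1.0, -0.2]
width: 0.0002
lid (np.int64(2176), np.float64(1.34))
t 8.75 case [-0.0591 -0.0015  0.3029] q [-0.354  0.202  1.434  0.097  1.505  1.555] F [-2.97 -5.59 -0.41] w 0.00040581332637464447
[-0.11, 0.0, 0.29, 75.0, -1.0] [ 0.79 -0.1   5.2  -0.6   9.44 -0.18]
[-0.1, 0.0, 0.23, 72.0, -1.0] [ 6.86 -0.12  4.78 -0.59 12.44 -0.2 ]
[-0.085, 0.0, 0.2, 65.0, -1.0] [ 9.99 -0.14  3.58 -0.58 19.44 -0.24]
[-0.07, 0.0, 0.18, 60.0, -1.0] [12.13 -0.16  2.28 -0.57 24.44 -0.26]
```

View pics/side5.png

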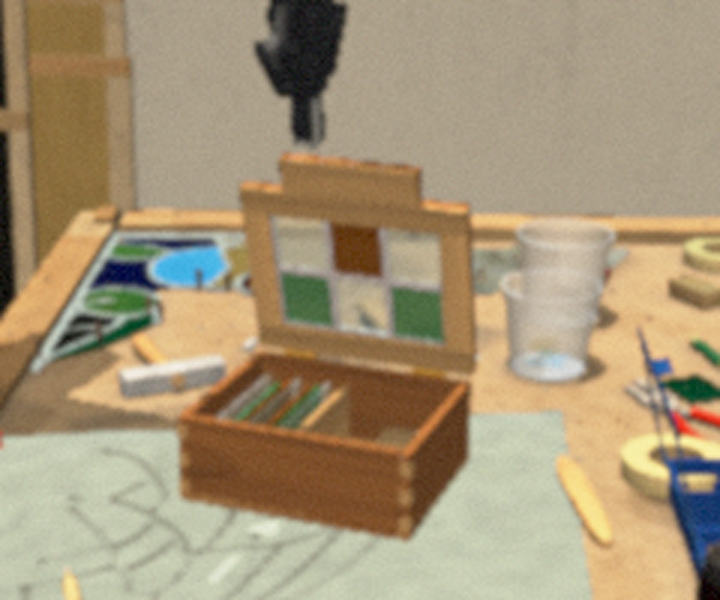

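The lid is at 1.34 rad and falling slowly. The fingertips are in front of it at about (305,140). I'll bring the finger backs under the lip's path.

```bash
cat >> h.py <<'E'
def follow(th,s=.03,h=.0145,gap=0.,psi=None):
    if psi is None: psi=30+45*th/1.2
    p=np.radians(psi); pp=np.array([np.cos(p),-np.sin(p)]);n=np.array([np.sin(p),np.cos(p)])
    c=np.array([.083-.193*np.cos(th),.08+.193*np.sin(th)])
    t=c+s*pp-(h+gap)*n
    return (t[0],0,t[1],psi,-1)
E
cat > fol.py <<'E'
from h import *
import sys
s=manip.get_state();P,r=pose(s);c=case(P);x=r.as_matrix()[:,0];psi=np.degrees(np.arctan2(-x[2],x@e))
print("t",s["clock"],"case",c.round(4),"psi",psi.round(1),"F",s["contact_force"].round(2),"Fn",round(float(s["contact_force"]@(e*np.sin(np.radians(psi))+Z*np.cos(np.radians(psi)))),2))
for k in sys.argv[1:]:
    v=[float(t) for t in k.split(",")]; t=follow(*v); print(v,np.round(t,3),row(P,r,*target(*t)))
E
python3 next.py -.06,0,.25,80,-1 -.04,0,.222,76,-1; python3 fol.py 1.15 1.1 1.0
```

```text
t 8.75 case [-0.0591 -0.0015  0.3029] q [-0.354  0.202  1.434  0.097  1.505  1.555] F [-2.97 -5.59 -0.41] w 0.00040581332637464447
[-0.06, 0.0, 0.25, 80.0, -1.0] [ 5.26 -0.16  0.61 -0.6   4.44 -0.16]
[-0.04, 0.0, 0.222, 76.0, -1.0] [ 8.24 -0.18 -1.11 -0.6   8.44 -0.18]
t 8.75 case [-0.0591 -0.0015  0.3029] psi 84.4 F [-2.97 -5.59 -0.41] Fn -6.26
[1.15] [-1.0000e-03  0.0000e+00  2.2300e-01  7.3125e+01 -1.0000e+00] [ 8.49 -0.23 -5.01 -0.59 11.32 -0.19]
[1.1] [-9.000e-03  0.000e+00  2.190e-01  7.125e+01 -1.000e+00] [ 8.85 -0.22 -4.2  -0.59 13.19 -0.2 ]
[1.0] [-2.30e-02  0.00e+00  2.09e-01  6.75e+01 -1.00e+00] [ 9.68 -0.2  -2.66 -0.59 16.94 -0.22]
```

```bash
python3 -m crank '[[5,-0.2,0.6,-0.6,5,0,0],[8.2,-0.2,-1,-0.6,9,0,0],[8.8,-0.2,-3,-0.6,13,0,0],[8.8,-0.2,-4.2,-0.6,13,0,0]]'
python3 ang.py pics/side6.png; python3 fol.py 1.15 1.1 1.0
```

```text
clock: 9.25
position: [0.5638, -0.0266, 0.2189]
ee_rot: [0.339, 0.661, 0.475, -0.472]
contact_force: [-0.5, -0.3, -1.4]
width: -0.0003
lid (np.int64(1862), np.float64(1.31))
t 9.3 case [0.0087 0.0014 0.2203] psi 71.0 F [0.38 1.55 0.32] Fn 1.6
[1.15] [-1.0000e-03  0.0000e+00  2.2300e-01  7.3125e+01 -1.0000e+00] [-0.59  0.13  0.82  0.67 -2.14  0.09]
[1.1] [-9.000e-03  0.000e+00  2.190e-01  7.125e+01 -1.000e+00] [-0.43  0.12  1.68  0.66 -0.26  0.1 ]
[1.0] [-2.30e-02  0.00e+00  2.09e-01  6.75e+01 -1.00e+00] [0.02 0.1  3.38 0.66 3.49 0.12]
```

View pics/side6.png

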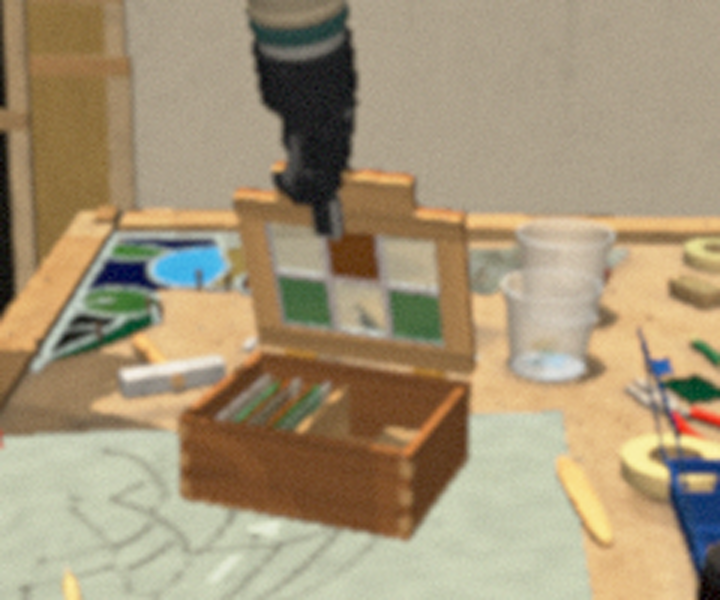

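The fingers now stand in front of the lid's underside, with the tip at about (328,232) and roughly 2 cm of gap. The lid is at 1.31 rad. I'll let it settle onto the finger backs.

```bash
python3 -m crank '[[0,0,0,0,0,0,0],[0,0,0,0,0,0,0],[0,0,0,0,0,0,0]]'
python3 ang.py; python3 fol.py 1.2
```

```text
clock: 9.68
position: [0.5648, -0.0263, 0.2206]
ee_rot: [0.341, 0.661, 0.475, -0.47]
contact_force: [-0.5, -1.1, 0.5]
width: -0.0
lid (np.int64(1841), np.float64(1.2))
t 9.725 case [0.0073 0.0011 0.2205] psi 71.0 F [-0.23 -1.35  0.09] Fn -1.24
[1.2] [ 7.00e-03  0.00e+00  2.27e-01  7.50e+01 -1.00e+00] [-0.65  0.11 -0.17  0.72 -3.96 -0.01]
```

```bash
sed -i 's/psi=30+45\*th\/1.2/psi=30+41*th\/1.2/' h.py; python3 fol.py 1.2,.036 1.16,.036 1.12,.035 1.08,.035 1.04,.034 1.0,.034
```

```text
t 9.725 case [0.0073 0.0011 0.2205] psi 71.0 F [-0.23 -1.35  0.09] Fn -1.24
[1.2, 0.036] [ 1.10e-02  0.00e+00  2.21e-01  7.10e+01 -1.00e+00] [ 0.06  0.11 -0.38  0.72  0.04  0.02]
[1.16, 0.036] [ 5.0000e-03  0.0000e+00  2.1800e-01  6.9633e+01 -1.0000e+00] [0.14 0.1  0.31 0.72 1.41 0.03]
[1.12, 0.035] [-2.0000e-03  0.0000e+00  2.1600e-01  6.8267e+01 -1.0000e+00] [0.15 0.09 0.99 0.72 2.78 0.03]
[1.08, 0.035] [-8.00e-03  0.00e+00  2.12e-01  6.69e+01 -1.00e+00] [0.29 0.08 1.67 0.72 4.14 0.04]
[1.04, 0.034] [-1.4000e-02  0.0000e+00  2.0900e-01  6.5533e+01 -1.0000e+00] [0.35 0.08 2.35 0.71 5.51 0.05]
[1.0, 0.034] [-2.0000e-02  0.0000e+00  2.0500e-01  6.4167e+01 -1.0000e+00] [0.55 0.07 3.02 0.71 6.88 0.06]
```

```bash
python3 -m crank '[[0.1,0,0.2,0.3,1,0,0],[0.15,0,0.7,0.6,2.2,0,0],[0.2,0,1.3,0.7,3.5,0,0],[0.3,0,2,0.7,4.8,0,0],[0.4,0,2.7,0.7,6.2,0,0]]'
python3 ang.py pics/side7.png; python3 fol.py 1,.034 .96,.034 .92,.034 .88,.033 .84,.033 .8,.032
```

```text
clock: 10.35
position: [0.5569, -0.0497, 0.2073]
ee_rot: [0.31, 0.688, 0.49, -0.436]
contact_force: [-0.3, -0.1, -0.6]
width: -0.0001
lid (np.int64(1606), np.float64(1.08))
t 10.4 case [-0.0186  0.0011  0.2063] psi 64.7 F [-1.   -1.16 -1.01] Fn -1.72
[1.0, 0.034] [-2.0000e-02  0.0000e+00  2.0500e-01  6.4167e+01 -1.0000e+00] [ 0.03  0.11  0.12 -0.13  0.58  0.14]
[0.96, 0.034] [-2.50e-02  0.00e+00  2.01e-01  6.28e+01 -1.00e+00] [ 0.18  0.11  0.8  -0.13  1.95  0.14]
[0.92, 0.034] [-3.0000e-02  0.0000e+00  1.9700e-01  6.1433e+01 -1.0000e+00] [ 0.36  0.11  1.47 -0.13  3.32  0.14]
[0.88, 0.033] [-3.6000e-02  0.0000e+00  1.9300e-01  6.0067e+01 -1.0000e+00] [ 0.46  0.11  2.15 -0.14  4.68  0.14]
[0.84, 0.033] [-4.10e-02  0.00e+00  1.88e-01  5.87e+01 -1.00e+00] [ 0.7   0.11  2.81 -0.14  6.05  0.14]
[0.8, 0.032] [-4.6000e-02  0.0000e+00  1.8400e-01  5.7333e+01 -1.0000e+00] [ 0.86  0.12  3.48 -0.14  7.42  0.14]
```

View pics/side7.png

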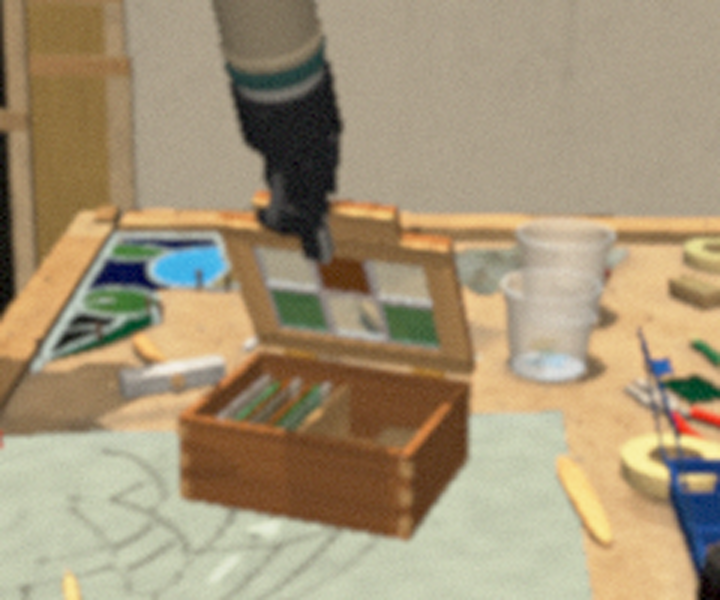

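The lid is at 1.08 rad, still falling slightly behind my fingers. I'll slow down so that it settles onto them.

```bash
python3 -m crank '[[0,0,0.2,0,0.5,0,0],[0.1,0,0.5,0,1.2,0,0],[0.15,0,0.8,0,2,0,0]]'
python3 ang.py; python3 fol.py .96,.034 .92,.034 .88,.033 .84,.033 .8,.032
```

```text
clock: 10.78
position: [0.555, -0.0552, 0.2029]
ee_rot: [0.302, 0.695, 0.496, -0.424]
contact_force: [-0.2, -0.2, -1.5]
width: 0.0001
lid (np.int64(1534), np.float64(1.03))
t 10.825 case [-0.0239  0.0009  0.2023] psi 62.8 F [-0.56 -1.59 -0.74] Fn -1.83
[0.96, 0.034] [-2.50e-02  0.00e+00  2.01e-01  6.28e+01 -1.00e+00] [ 0.04  0.09  0.15 -0.04 -0.03  0.1 ]
[0.92, 0.034] [-3.0000e-02  0.0000e+00  1.9700e-01  6.1433e+01 -1.0000e+00] [ 0.19  0.09  0.83 -0.04  1.34  0.1 ]
[0.88, 0.033] [-3.6000e-02  0.0000e+00  1.9300e-01  6.0067e+01 -1.0000e+00] [ 0.28  0.09  1.51 -0.04  2.71  0.1 ]
[0.84, 0.033] [-4.10e-02  0.00e+00  1.88e-01  5.87e+01 -1.00e+00] [ 0.49  0.09  2.18 -0.04  4.07  0.1 ]
[0.8, 0.032] [-4.6000e-02  0.0000e+00  1.8400e-01  5.7333e+01 -1.0000e+00] [ 0.62  0.09  2.85 -0.04  5.44  0.1 ]
```

The lid has slowed to match the hand, with about 1.8 N on the fingers, so it is caught. Easing it down.

```bash
python3 -m crank '[[0.1,0,0.5,0,0.8,0,0],[0.2,0,1.1,0,2,0,0],[0.3,0,1.7,0,3.2,0,0],[0.5,0,2.3,0,4.4,0,0],[0.6,0,2.9,0,5.5,0,0]]'
python3 ang.py pics/side8.png; python3 fol.py .8,.032 .76,.032 .72,.032 .68,.032 .64,.032 .6,.032
```

```text
clock: 11.45
position: [0.5471, -0.0775, 0.1838]
ee_rot: [0.277, 0.715, 0.51, -0.391]
contact_force: [0.0, -0.4, -0.5]
width: -0.0
lid (np.int64(1118), np.float64(0.85))
t 11.5 case [-0.0478  0.0011  0.1828] psi 57.3 F [-1.23 -2.38 -1.24] Fn -2.9
[0.8, 0.032] [-4.6000e-02  0.0000e+00  1.8400e-01  5.7333e+01 -1.0000e+00] [ 0.    0.11 -0.17 -0.13 -0.07  0.13]
[0.76, 0.032] [-5.1000e-02  0.0000e+00  1.7800e-01  5.5967e+01 -1.0000e+00] [ 0.2   0.11  0.51 -0.14  1.3   0.13]
[0.72, 0.032] [-0.055  0.     0.173 54.6   -1.   ] [ 0.43  0.11  1.18 -0.14  2.66  0.13]
[0.68, 0.032] [-0.06   0.     0.167 53.233 -1.   ] [ 0.69  0.11  1.84 -0.14  4.03  0.13]
[0.64, 0.032] [-0.063  0.     0.161 51.867 -1.   ] [ 0.98  0.12  2.48 -0.14  5.4   0.13]
[0.6, 0.032] [-0.067  0.     0.155 50.5   -1.   ] [ 1.29  0.12  3.12 -0.14  6.76  0.12]
```

View pics/side8.png

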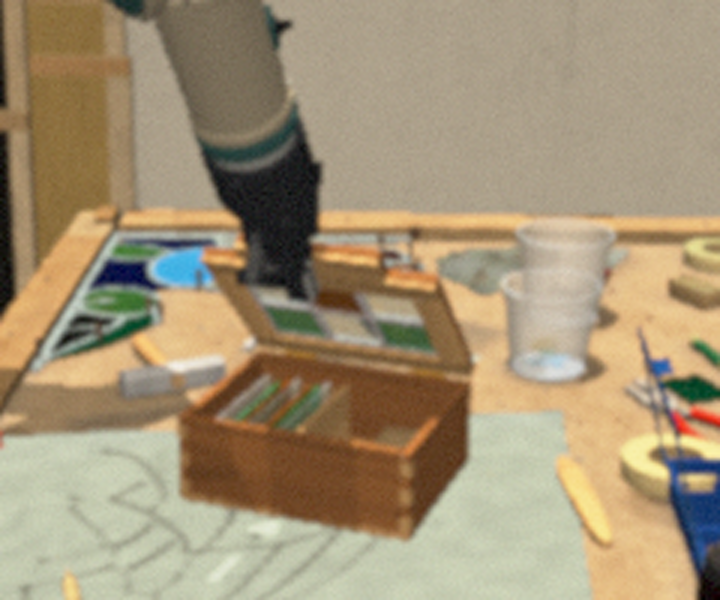

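```bash
python3 fol.py .76,.030 .72,.028 .68,.026 .64,.024 .6,.022
```

```text
t 11.5 case [-0.0478  0.0011  0.1828] psi 57.3 F [-1.23 -2.38 -1.24] Fn -2.9
[0.76, 0.03] [-5.2000e-02  0.0000e+00  1.8000e-01  5.5967e+01 -1.0000e+00] [ 0.    0.11  0.51 -0.14  1.3   0.13]
[0.72, 0.028] [-0.058  0.     0.176 54.6   -1.   ] [ 0.03  0.11  1.19 -0.14  2.66  0.13]
[0.68, 0.026] [-0.063  0.     0.172 53.233 -1.   ] [ 0.09  0.11  1.88 -0.14  4.03  0.13]
[0.64, 0.024] [-0.068  0.     0.167 51.867 -1.   ] [ 0.18  0.12  2.56 -0.14  5.4   0.13]
[0.6, 0.022] [-0.073  0.     0.163 50.5   -1.   ] [ 0.3   0.12  3.24 -0.14  6.76  0.12]
```

```bash
python3 -m crank '[[0,0,0.6,0,1.3,0,0],[0,0,1.2,0,2.6,0,0],[0.1,0,1.9,0,4,0,0],[0.2,0,2.5,0,5.4,0,0],[0.3,0,3.2,0,6.7,0,0]]'
python3 ang.py; python3 fol.py .58,.022 .55,.021 .52,.02 .49,.02 .46,.02 .43,.02
```

```text
clock: 12.12
position: [0.5389, -0.1013, 0.164]
ee_rot: [0.247, 0.736, 0.525, -0.348]
contact_force: [-0.2, 0.4, -1.0]
width: 0.0001
lid (np.int64(593), np.float64(0.66))
t 12.175 case [-0.0732  0.001   0.1627] psi 50.5 F [-1.01 -2.48 -1.84] Fn -3.23
[0.58, 0.022] [-0.075  0.     0.16  49.817 -1.   ] [ 0.11  0.1   0.37 -0.15  0.73  0.11]
[0.55, 0.021] [-0.079  0.     0.156 48.792 -1.   ] [ 0.21  0.11  0.88 -0.15  1.76  0.11]
[0.52, 0.02] [-0.082  0.     0.151 47.767 -1.   ] [ 0.33  0.11  1.39 -0.15  2.78  0.11]
[0.49, 0.02] [-0.084  0.     0.146 46.742 -1.   ] [ 0.57  0.11  1.89 -0.15  3.81  0.11]
[0.46, 0.02] [-0.086  0.     0.141 45.717 -1.   ] [ 0.82  0.11  2.39 -0.15  4.83  0.11]
[0.43, 0.02] [-0.088  0.     0.136 44.692 -1.   ] [ 1.09  0.11  2.87 -0.15  5.86  0.11]
```

```bash
python3 -m crank '[[0.1,0,0.4,0,0.8,0,0],[0.2,0,0.9,0,1.8,0,0],[0.35,0,1.4,0,2.8,0,0],[0.6,0,1.9,0,3.8,0,0],[0.8,0,2.4,0,4.8,0,0]]'
cat > ang2.py <<'E'
from h import *
import sys
out=[]
for n in("side","top"):
    d=eyes.get_image(n);P=cloud(d).reshape(-1,3)
    L=np.c_[(P-np.r_[C,0])@e,(P-np.r_[C,0])@g,P[:,2]]
    q=L[(abs(L[:,1])<.098)&(L[:,2]>.07)&(L[:,0]<.1)&(L[:,0]>-.13)]
    x=-(q[:,0]-.083);z=q[:,2]-.08
    for hh,nm in((0,"under"),(.014,"outer")):
        best=(0,0)
        for t in np.arange(-.05,1.3,.005):
            r=x*np.cos(t)+z*np.sin(t); h=-x*np.sin(t)+z*np.cos(t)
            m=(r>.03)&(r<.195)&(abs(h-hh)<.003)
            if m.sum()>best[0]: best=(int(m.sum()),round(float(t),3))
        out.append((n,nm,best))
    if len(sys.argv)>1: cv2.imwrite(f"pics/{n}{sys.argv[1]}.png",cv2.resize(d["color"][60:260,200:440] if n=="side" else d["color"][110:290,200:420],None,fx=3,fy=3,interpolation=cv2.INTER_CUBIC))
print(out)
E
python3 ang2.py 9; python3 fol.py .43,.02 .40,.02 .37,.02 .34,.02 .31,.02 .28,.02
```

```text
clock: 12.8
position: [0.5346, -0.1138, 0.1426]
ee_rot: [0.225, 0.75, 0.535, -0.317]
contact_force: [0.1, -0.0, -0.6]
width: 0.0001
[('side', 'under', (317, -0.015)), ('side', 'outer', (123, 0.39)), ('top', 'under', (2456, 0.55)), ('top', 'outer', (2922, 0.45))]
t 12.9 case [-0.0857  0.001   0.1419] psi 45.8 F [ 0.88 -0.18 -1.97] Fn -1.29
[0.43, 0.02] [-0.088  0.     0.136 44.692 -1.   ] [ 0.23  0.1   0.6  -0.15  1.08  0.1 ]
[0.4, 0.02] [-0.09   0.     0.131 43.667 -1.   ] [ 0.47  0.11  1.1  -0.15  2.11  0.1 ]
[0.37, 0.02] [-0.092  0.     0.126 42.642 -1.   ] [ 0.73  0.11  1.59 -0.15  3.13  0.09]
[0.34, 0.02] [-0.094  0.     0.12  41.617 -1.   ] [ 1.    0.11  2.08 -0.16  4.16  0.09]
[0.31, 0.02] [-0.095  0.     0.115 40.592 -1.   ] [ 1.29  0.11  2.55 -0.16  5.18  0.09]
[0.28, 0.02] [-0.096  0.     0.109 39.567 -1.   ] [ 1.59  0.11  3.02 -0.16  6.21  0.09]
```

View pics/side9.png

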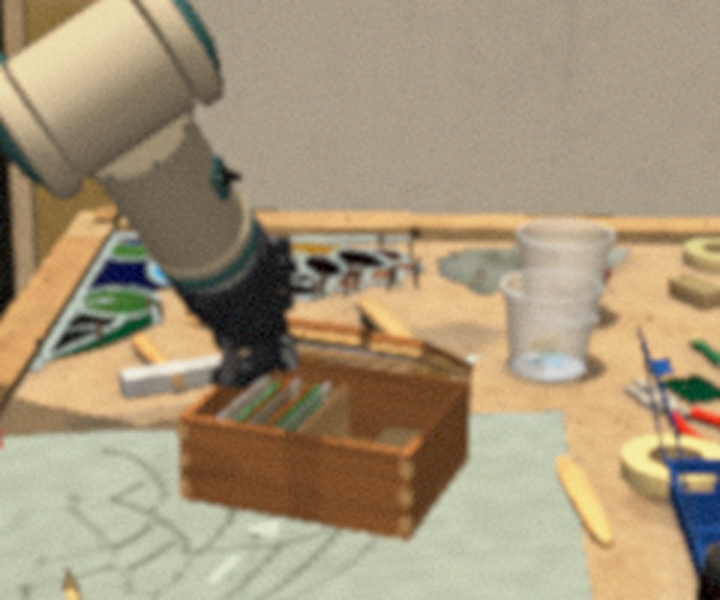

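View pics/top9.png

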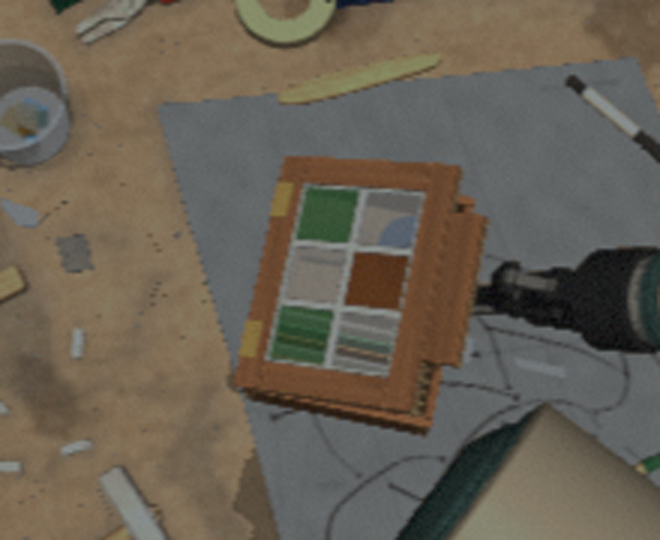

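The top view shows the lid nearly down, at about 0.45 rad. The fingers are under the middle of the lip at about (490,295), and the case contents are undisturbed. Continuing slowly.

```bash
python3 -m crank '[[0.2,0,0.5,0,1,0,0],[0.45,0,1,0,2,0,0],[0.7,0,1.5,0,3,0,0],[1,0,2,0,4,0,0],[1.3,0,2.5,0,5,0,0]]'
python3 ang2.py; python3 fol.py .28,.02 .255,.02 .23,.02 .205,.02 .18,.02 .155,.02
```

```text
clock: 13.52
position: [0.5317, -0.1224, 0.1158]
ee_rot: [0.201, 0.763, 0.544, -0.284]
contact_force: [-0.5, -2.3, -0.5]
width: -0.0001
[('side', 'under', (253, -0.015)), ('side', 'outer', (238, 0.295)), ('top', 'under', (2498, 0.395)), ('top', 'outer', (2975, 0.295))]
t 13.625 case [-0.0946  0.001   0.115 ] psi 40.8 F [-1.08 -2.87 -1.88] Fn -3.43
[0.28, 0.02] [-0.096  0.     0.109 39.567 -1.   ] [ 0.24  0.1   0.54 -0.16  1.21  0.08]
[0.255, 0.02] [-0.097  0.     0.105 38.712 -1.   ] [ 0.47  0.1   0.94 -0.16  2.07  0.08]
[0.23, 0.02] [-0.098  0.     0.1   37.858 -1.   ] [ 0.7   0.1   1.34 -0.16  2.92  0.08]
[0.205, 0.02] [-0.099  0.     0.096 37.004 -1.   ] [ 0.95  0.1   1.73 -0.16  3.77  0.07]
[0.18, 0.02] [-0.099  0.     0.091 36.15  -1.   ] [ 1.21  0.1   2.12 -0.16  4.63  0.07]
[0.155, 0.02] [-0.1    0.     0.086 35.296 -1.   ] [ 1.48  0.11  2.5  -0.16  5.48  0.07]
```

```bash
python3 -m crank '[[0.2,0,0.5,0,1.1,0,0],[0.45,0,0.9,0,2,0,0],[0.7,0,1.3,0,2.9,0,0],[0.95,0,1.7,0,3.8,0,0],[1.2,0,2.1,0,4.6,0,0]]'
python3 ang2.py 10; python3 fol.py .155,.02 .13,.02 .11,.02 .09,.02 .07,.02 .05,.02
```

```text
clock: 14.25
position: [0.5302, -0.1265, 0.0921]
ee_rot: [0.179, 0.774, 0.552, -0.253]
contact_force: [-0.4, -1.2, -0.9]
width: 0.0
[('side', 'under', (373, 0.275)), ('side', 'outer', (529, 0.165)), ('top', 'under', (2572, 0.265)), ('top', 'outer', (2922, 0.165))]
t 14.35 case [-0.0988  0.001   0.0916] psi 36.2 F [-0.21 -1.84 -2.42] Fn -3.02
[0.155, 0.02] [-0.1    0.     0.086 35.296 -1.   ] [ 0.23  0.1   0.47 -0.14  0.86  0.07]
[0.13, 0.02] [-0.1    0.     0.082 34.442 -1.   ] [ 0.48  0.1   0.87 -0.15  1.72  0.07]
[0.11, 0.02] [-0.1    0.     0.078 33.758 -1.   ] [ 0.68  0.1   1.18 -0.15  2.4   0.07]
[0.09, 0.02] [-0.1    0.     0.074 33.075 -1.   ] [ 0.9   0.11  1.49 -0.15  3.08  0.06]
[0.07, 0.02] [-0.1    0.     0.071 32.392 -1.   ] [ 1.11  0.11  1.79 -0.15  3.77  0.06]
[0.05, 0.02] [-0.1    0.     0.067 31.708 -1.   ] [ 1.34  0.11  2.09 -0.15  4.45  0.06]
```

View pics/side10.png

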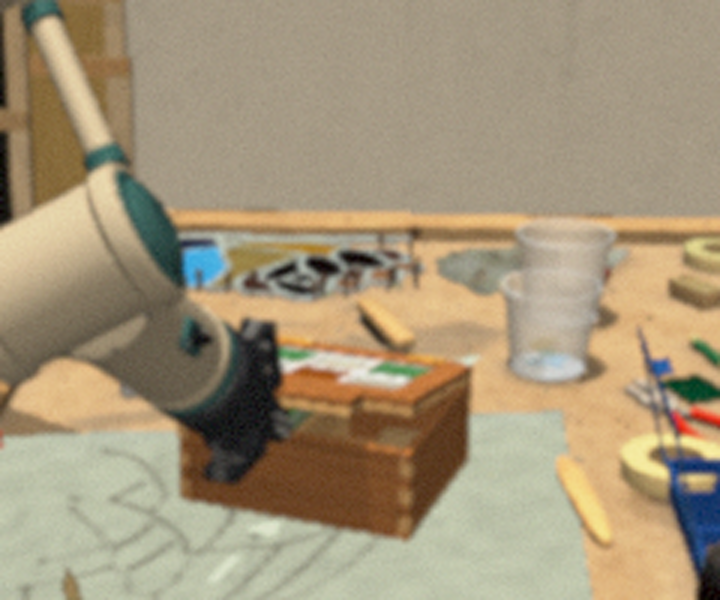

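The lid is at 0.165 rad with the lip resting on the fingers near (290,415). Nearly shut, so I'm slowing down.

```bash
python3 -m crank '[[0.2,0,0.4,0,0.8,0,0],[0.4,0,0.75,0,1.5,0,0],[0.6,0,1.05,0,2.1,0,0],[0.8,0,1.35,0,2.7,0,0],[0.95,0,1.55,0,3.2,0,0]]'
python3 ang2.py; python3 fol.py .08,.02 .06,.02 .045,.02 .03,.02 .015,.02 0,.02 -.015,.02
```

```text
clock: 14.98
position: [0.5297, -0.1278, 0.0741]
ee_rot: [0.164, 0.781, 0.556, -0.232]
contact_force: [1.2, -0.4, -2.5]
width: 0.0002
[('side', 'under', (568, 0.17)), ('side', 'outer', (768, 0.065)), ('top', 'under', (2498, 0.175)), ('top', 'outer', (2872, 0.065))]
t 15.075 case [-0.1001  0.0011  0.0739] psi 33.0 F [ 1.04 -0.76 -2.6 ] Fn -2.39
[0.08, 0.02] [-0.1    0.     0.072 32.733 -1.   ] [ 0.06  0.11  0.14 -0.11  0.24  0.08]
[0.06, 0.02] [-0.1    0.     0.069 32.05  -1.   ] [ 0.26  0.11  0.45 -0.11  0.93  0.08]
[0.045, 0.02] [-0.1    0.     0.066 31.538 -1.   ] [ 0.42  0.11  0.68 -0.11  1.44  0.08]
[0.03, 0.02] [-0.1    0.     0.063 31.025 -1.   ] [ 0.58  0.11  0.91 -0.11  1.95  0.08]
[0.015, 0.02] [-0.1    0.     0.06  30.512 -1.   ] [ 0.74  0.11  1.14 -0.11  2.46  0.07]
[0.0, 0.02] [-0.1    0.     0.057 30.    -1.   ] [ 0.91  0.12  1.37 -0.11  2.98  0.07]
[-0.015, 0.02] [-0.1    0.     0.055 29.488 -1.   ] [ 1.08  0.12  1.59 -0.11  3.49  0.07]
```

```bash
python3 -m crank '[[0.1,0,0.15,0,0.3,0,0],[0.2,0,0.3,0,0.6,0,0],[0.3,0,0.45,0,0.9,0,0],[0.35,0,0.6,0,1.2,0,0],[0.45,0,0.72,0,1.5,0,0]]'
python3 ang2.py; python3 fol.py .03,.02 .02,.02 .01,.02 0,.02 -.015,.02
```

```text
clock: 15.7
position: [0.5295, -0.1279, 0.0658]
ee_rot: [0.157, 0.784, 0.559, -0.221]
contact_force: [-0.3, -1.5, -1.8]
width: 0.0002
[('side', 'under', (683, 0.13)), ('side', 'outer', (950, 0.02)), ('top', 'under', (2466, 0.125)), ('top', 'outer', (2883, 0.02))]
t 15.8 case [-0.1002  0.0012  0.0656] psi 31.5 F [-0.19 -0.35 -1.87] Fn -1.8
[0.03, 0.02] [-0.1    0.     0.063 31.025 -1.   ] [ 0.13  0.12  0.22 -0.1   0.45  0.08]
[0.02, 0.02] [-0.1    0.     0.061 30.683 -1.   ] [ 0.23  0.12  0.37 -0.1   0.8   0.08]
[0.01, 0.02] [-0.1    0.     0.059 30.342 -1.   ] [ 0.34  0.12  0.53 -0.1   1.14  0.08]
[0.0, 0.02] [-0.1    0.     0.057 30.    -1.   ] [ 0.45  0.12  0.68 -0.1   1.48  0.08]
[-0.015, 0.02] [-0.1    0.     0.055 29.488 -1.   ] [ 0.61  0.12  0.91 -0.1   1.99  0.08]
```

```bash
python3 -m crank '[[0.05,0,0.1,0,0.2,0,0],[0.1,0,0.2,0,0.4,0,0],[0.18,0,0.3,0,0.6,0,0],[0.25,0,0.4,0,0.8,0,0],[0.3,0,0.5,0,1,0,0]]'
python3 ang2.py; python3 fol.py .0,.02 -.01,.02 -.02,.02 -.03,.02 -.04,.02
```

```text
clock: 16.42
position: [0.5295, -0.1279, 0.06]
ee_rot: [0.152, 0.786, 0.56, -0.215]
contact_force: [0.6, 0.4, -1.9]
width: -0.0
[('side', 'under', (775, 0.1)), ('side', 'outer', (1016, -0.01)), ('top', 'under', (2466, 0.1)), ('top', 'outer', (2892, -0.01))]
t 16.525 case [-0.1002  0.0013  0.0599] psi 30.5 F [ 1.12  0.03 -1.41] Fn -1.02
[0.0, 0.02] [-0.1    0.     0.057 30.    -1.   ] [ 0.15  0.13  0.2  -0.09  0.48  0.08]
[-0.01, 0.02] [-0.1    0.     0.056 29.658 -1.   ] [ 0.26  0.13  0.35 -0.09  0.82  0.08]
[-0.02, 0.02] [-0.1    0.     0.054 29.317 -1.   ] [ 0.37  0.13  0.5  -0.09  1.16  0.08]
[-0.03, 0.02] [-0.099  0.     0.052 28.975 -1.   ] [ 0.48  0.13  0.65 -0.09  1.5   0.08]
[-0.04, 0.02] [-0.099  0.     0.05  28.633 -1.   ] [ 0.59  0.13  0.8  -0.09  1.84  0.08]
```

```bash
python3 -m crank '[[0.05,0,0.1,0,0.2,0,0],[0.1,0,0.2,0,0.4,0,0],[0.18,0,0.3,0,0.6,0,0],[0.25,0,0.4,0,0.8,0,0],[0.3,0,0.5,0,1,0,0]]'
python3 ang2.py; python3 fol.py  -.03,.02 -.04,.02 -.05,.02
```

```text
clock: 17.15
position: [0.5296, -0.1278, 0.0543]
ee_rot: [0.147, 0.788, 0.561, -0.208]
contact_force: [-0.2, 0.1, -0.1]
width: 0.0001
[('side', 'under', (850, 0.085)), ('side', 'outer', (1136, -0.02)), ('top', 'under', (2415, 0.09)), ('top', 'outer', (2836, -0.02))]
t 17.25 case [-0.1002  0.0012  0.0542] psi 29.5 F [-0.77  0.09 -0.27] Fn -0.32
[-0.03, 0.02] [-0.099  0.     0.052 28.975 -1.   ] [ 0.18  0.12  0.17 -0.09  0.5   0.07]
[-0.04, 0.02] [-0.099  0.     0.05  28.633 -1.   ] [ 0.29  0.12  0.32 -0.09  0.84  0.07]
[-0.05, 0.02] [-0.099  0.     0.048 28.292 -1.   ] [ 0.4   0.12  0.47 -0.09  1.18  0.07]
```

Contact force has gone to about zero and the lid angle has levelled off. One more small lowering will tell whether it still follows.

```bash
python3 -m crank '[[0.05,0,0.12,0,0.2,0,0],[0.1,0,0.25,0,0.4,0,0],[0.15,0,0.4,0,0.6,0,0],[0.2,0,0.55,0,0.8,0,0],[0.25,0,0.7,0,1,0,0]]'
python3 ang2.py 11; python3 fol.py ; python3 next.py -.13,0,.04,28,-1 -.2,0,.06,28,-1 -.26,0,.1,40,-1
```

```text
clock: 17.88
position: [0.5291, -0.1291, 0.0468]
ee_rot: [0.142, 0.789, 0.563, -0.201]
contact_force: [-0.1, -0.2, 0.0]
width: 0.0003
[('side', 'under', (983, 0.085)), ('side', 'outer', (1232, -0.02)), ('top', 'under', (2469, 0.09)), ('top', 'outer', (2805, -0.02))]
t 17.975 case [-0.1015  0.0012  0.0467] psi 28.5 F [-0.28  0.5  -0.  ] Fn 0.18
t 17.975 case [-0.1015  0.0012  0.0467] q [-0.909  0.732  1.828  0.838  1.436  0.486] F [-0.28  0.5  -0.  ] w 0.00012845949837955386
[-0.13, 0.0, 0.04, 28.0, -1.0] [-2.18  0.12  1.94 -0.1   0.48  0.07]
[-0.2, 0.0, 0.06, 28.0, -1.0] [-9.29  0.11  3.52 -0.1   0.48  0.07]
[-0.26, 0.0, 0.1, 40.0, -1.0] [-16.47   0.1    2.87  -0.09 -11.52   0.08]
```

View pics/side11.png

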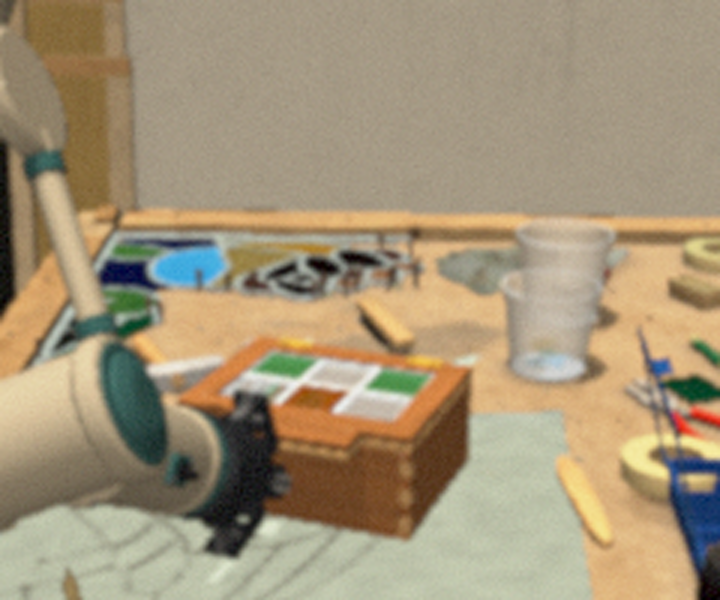

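The lid lies flat and shut and no longer follows the fingers; the force is about 0. Now I back straight out from under the lip, then lift.

```bash
python3 -m crank '[[-1.5,0,1,0,0,0,0],[-4,0,2.2,0,0,0,0],[-7,0,3.2,0,0,0,0],[-10,0,3.6,0,0,0,0],[-14,0,3,0,-6,0,0]]'
python3 -m crank '[[-4,0,-2,0,-6,0,0],[-8,0,-4,0,-10,0,0],[-12,0,-6,0,-10,0,0],[-12,0,-6,0,-10,0,0]]'
python3 ang2.py 12; python3 next.py
python3 - <<'E'
from h import *
for n in("top","side"):
    d=eyes.get_image(n); cv2.imwrite(f"pics/{n}13.png",d["color"])
E
```

```text
clock: 18.6
position: [0.4824, -0.2624, 0.0851]
ee_rot: [0.169, 0.778, 0.553, -0.244]
contact_force: [0.1, -0.2, 0.4]
width: -0.0004
clock: 19.1
position: [0.4629, -0.3247, 0.2078]
ee_rot: [0.223, 0.754, 0.534, -0.31]
contact_force: [0.1, 0.2, 0.9]
width: -0.0
[('side', 'under', (1152, 0.085)), ('side', 'outer', (1413, -0.02)), ('top', 'under', (2478, 0.09)), ('top', 'outer', (2861, -0.015))]
t 19.2 case [-0.3054  0.0012  0.2047] q [-1.086  0.523  1.453  0.556  1.742  0.751] F [-0.28 -0.12 -1.15] w -7.367928829712779e-05
```

View pics/top13.png

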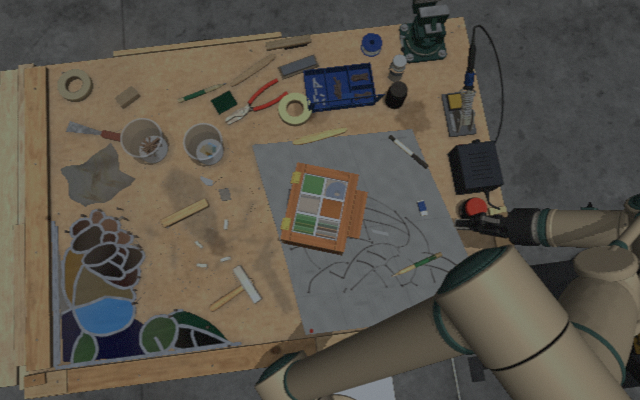

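View pics/side12.png

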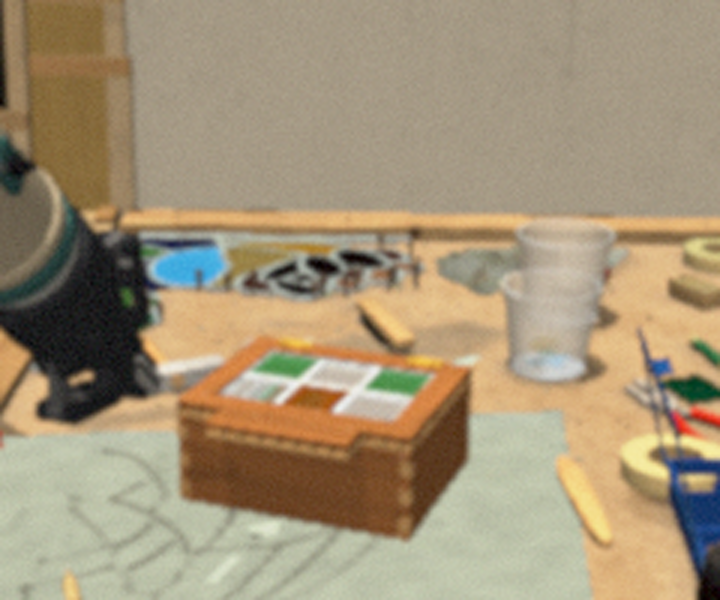

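The pictures show the lid flat on the case, the case corners at the same pixels as before (e.g. (405,535) in the side crop), and the other items in place. The arm is clear, so I'm handing in.

```bash
python3 -c "
from rig import manip
print(manip.sign_off())"
```

```text
the job is handed in; nothing more can be done
None
```

The lid is shut and the job was handed in at about 19 s of the 51 s allowed.

**What I did:** I first rehearsed the catch pose in front of the case. It brought the last joint near its limit, so I turned the tool half a turn for the real run. I then tipped the lid from behind with the closed fingertips, which took about 3 N. The hand went over the top, and the lid came to rest on the backs of the fingers at about 1.15 rad. I eased it down by the lip, slowing to roughly 0.05 rad/s near the rim, until the force on the fingers dropped to zero. Then I backed out from under the lip and lifted clear.

**Last checks:**
- **Lid:** it stopped following the fingers, and its angle stayed the same after the hand left.
- **Angle reading:** both cameras read about -0.02 rad rather than 0. That is about 2 mm over the lid, which I put down to the stated calibration error.
- **Forces:** readings at the end of each call stayed below about 7 N. The largest, about 6 N, came while the arm was stopping in free air; I did not see forces between those readings.
- **Case and surroundings:** the case corners are at the same picture positions as before, and the things around it look unmoved. What is inside could only be judged through the glass once the lid was shut.

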